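# Find the unlatched duct cover and push it open

### The job

One of the four tip-up covers on the press's hydraulic pipe duct has had its catch undone, so that the fitter can get at the pipe union below, but they all look alike. With a fingertip, press the finger mark at the far end of each cover in turn, gently, until you find the one that rocks; press that end well down so that the near end tips up, then push the raised leaf over until it stands upright, and leave it standing open by itself. Do not grip or lift anything, and leave the parts and tools standing around where they are.

Things in the scene. Friction and masses are not known exactly. Their poses are not given: they have to be found in the camera images.
- duct: Grey steel pipe duct on the bench, flat deck 105 mm up, x -115 to +135, y -312 to +312 mm. Origin: at the bench under the covers' common pivot line, mid-length; +x away from the robot, +y left. Four openings in the deck at y = +159, +53, -53, -159 mm (covers 1 to 4), each x -88 to +68 mm, 96 mm wide, filled by the covers; a fingertip has 70 mm of free depth there beside a tail that tips.
- cover_1 (a joint): Angle of cover 1 (leftmost), rad: 0 shut, flush with the deck; 1.57 upright; 1.9 stop. Plain steel plate 150 (x) by 92 (y) by 5 mm on a pivot along the duct's y axis: the ribbed leaf reaches 85 mm towards the robot from the pivot, the tail with its round finger mark 65 mm away. All four covers look and work alike.
- cover_2 (a joint): Angle of cover 2, as cover 1. Pressing the tail down tips the leaf up (angle grows). With the catch on, the tail gives 2 mm at most, under 0.05 rad. With it off, it tips under about 4 N at the mark, and the stiff pivot keeps any angle where it is left. Pressing the leaf moves no cover.
- cover_3 (a joint): Angle of cover 3, as cover 1. A free tail can be pressed to about 1 rad (fingertip some 40 mm below the deck); from there the raised leaf is pushed over from the robot's side.
- cover_4 (a joint): Angle of cover 4 (rightmost, -y), as cover 1.
- cover_1_press (a point): Centre of the finger mark (30 mm across) on the top of cover 1's tail, 42 mm behind the pivot line; it turns with the cover.
- cover_1_edge (a point): Middle of the front edge of cover 1's leaf, 85 mm from the pivot line, half-way through the plate (2.5 mm below its top when shut); it turns with the cover and stands over the pivot line when upright.
- cover_2_press (a point): Centre of the finger mark (30 mm across) on the top of cover 2's tail, 42 mm behind the pivot line; it turns with the cover.
- cover_2_edge (a point): Middle of the front edge of cover 2's leaf, 85 mm from the pivot line, half-way through the plate (2.5 mm below its top when shut); it turns with the cover and stands over the pivot line when upright.
- cover_3_press (a point): Centre of the finger mark (30 mm across) on the top of cover 3's tail, 42 mm behind the pivot line; it turns with the cover.
- cover_3_edge (a point): Middle of the front edge of cover 3's leaf, 85 mm from the pivot line, half-way through the plate (2.5 mm below its top when shut); it turns with the cover and stands over the pivot line when upright.
- cover_4_press (a point): Centre of the finger mark (30 mm across) on the top of cover 4's tail, 42 mm behind the pivot line; it turns with the cover.
- cover_4_edge (a point): Middle of the front edge of cover 4's leaf, 85 mm from the pivot line, half-way through the plate (2.5 mm below its top when shut); it turns with the cover and stands over the pivot line when upright.
- endcap_a_c (a point): Centre of a bystander, loose: low round black plastic end cap with a steel centre, 56 mm across, 22 mm high, on the plain deck at the duct's left (+y) end. To be left alone.
- endcap_b_c (a point): Centre of a bystander, loose: the same kind of end cap, on the plain deck at the duct's right (-y) end. To be left alone.
- wrench_c (a point): Centre of a bystander, loose: 160 mm steel wrench lying flat on the deck strip behind the covers. To be left alone.
- housing_a_c (a point): Centre of a bystander, loose: black round motor housing, open at the top, 62 mm across, 58 mm high, on the bench in front of the duct, left. To be left alone.
- housing_b_c (a point): Centre of a bystander, loose: the same kind of housing, in front of the duct, right. To be left alone.
- housing_c_c (a point): Centre of a bystander, loose: the same kind of housing, on the bench beyond the duct's left end. To be left alone.
- bottle_c (a point): Centre of a bystander, loose: grey plastic oil bottle with a white cap, 60 mm across, 150 mm high, on the bench beyond the duct's right end. To be left alone.

How it is judged:
On the way:
1. the cover whose catch is off rocks: it has been tipped by at least 0.15 rad (value of joint any of cover_1, cover_2, cover_3, cover_4 above 0.15 rad), for 0.1 s.
At the end, for the whole second after the job is handed in: The cover whose catch is off stands open by itself at 1.4 rad (80 degrees) or more, at rest; the other three are shut (under 0.08 rad); every loose bystander is within 30 mm of where it stood (((value of joint cover_1 above 1.4 rad and velocity of joint cover_1 between -0.05 and 0.05 rad/s and value of joint each of cover_2, cover_3, cover_4 below 0.08 rad) or (value of joint cover_2 above 1.4 rad and velocity of joint cover_2 between -0.05 and 0.05 rad/s and value of joint each of cover_1, cover_3, cover_4 below 0.08 rad) or (value of joint cover_3 above 1.4 rad and velocity of joint cover_3 between -0.05 and 0.05 rad/s and value of joint each of cover_1, cover_2, cover_4 below 0.08 rad) or (value of joint cover_4 above 1.4 rad and velocity of joint cover_4 between -0.05 and 0.05 rad/s and value of joint each of cover_1, cover_2, cover_3 below 0.08 rad)) and distance of each of endcap_a_c, endcap_b_c, wrench_c, housing_a_c, housing_b_c, housing_c_c, bottle_c from where it was at the start of the episode below 0.03 m); the robot touches nothing.
It fails at once if a bystander is lifted, carried, knocked or pushed more than 30 mm from its place (distance of any of endcap_a_c, endcap_b_c, wrench_c, housing_a_c, housing_b_c, housing_c_c, bottle_c from where it was at the start of the episode above 0.03 m).
It fails at once if the fingers press, push or squeeze anything harder than 60 N (contact force between the fingers and anything else above 60 N).
It fails at once if a tipped cover is gripped or forced: the fingers bear on things with more than 35 N while a cover stands tipped by over 0.3 rad (contact force between the fingers and anything else above 35 N and value of joint any of cover_1, cover_2, cover_3, cover_4 above 0.3 rad).
It also fails if it takes over 51 s, if anything falls off the work surface, if the arm or the gripper's body presses on something with over 40 N, if the wrist force passes 120 N, or if a joint passes its speed limit or range.

### The arm

A 6-joint arm with a two-finger parallel gripper is mounted at the origin on the work surface. World frame = base frame: x ahead of the robot, y to its left, z up, the work surface at z = 0. Lengths are in m, angles in rad, forces in N, time in s.
With the tool pointing down it reaches from about 0.325 to 0.775 m from the base axis. Payload 5.5 kg.
Tool frame: the origin (TCP) lies midway between the tips of the shut fingers; the grasp point (between the pads) lies 19 mm behind it; z points along the fingers, y is the direction in which the jaws open and shut (so a half turn about z gives the same grasp; the last joint's range is limited). The gripper opens to 88 mm and grips with 3 to 60 N. Pads are 20 mm wide; open, the fingers measure 115 mm over their backs; the gripper's body (75 mm by 178 mm) begins 61 mm behind the grasp point.
Start: joints at [1.29, 0.091, 1.231, -0, 1.82, -0.057], TCP at [0.133, 0.585, 0.223] pointing down, gripper open.
Joint ranges: [-2.87, 2.87], [-0.86, 2.18], [0.17, 2.46], [-1.51, 4.65], [0.06, 2.69], [-2.65, 2.65]. Speed limits (rad/s): [2.57, 2.57, 3.01, 3.14, 3.14, 3.14].

### API

Orientations are given as a 3x3 rotation matrix whose columns are the frame's x, y, z axes.
In Python, from bench import sense, cams, finish_job gives the robot as it stands.
- The arm moves only by the tool servo_tool, never from a script. Its argument "commands" is a list that holds one entry, the list of rows, each a list of 5 numbers: the closure in counts, from 0 (fully open) to 255 (shut), then the shift along the world's x, y, z in mm, then the turn about the world's z in degrees. A call has 1 to 5 rows; each row is the pose to reach, as a shift and turn from the pose measured when the call began; what a row does not reach only later rows make up. A row lasts 1/10 s, in which the tool goes at most 50 mm and 8.59 degrees, less where a joint would pass 70% of its speed; a pose out of reach is approached as far as the arm can. A call with a gripper value outside its range is refused whole. The fingers move at their own pace and stop on an object; "force" is the grip in N (left out, the last holds). Time passes only in rows, so rows that repeat a pose let the fingers close. It gives the time, the measured TCP pose, the force and the opening at its end, in the units of the state.
- sense(): the state, without advancing time (a new reading comes with each control period).
- cams.get_image(name): name is "side" or "top" or "wrist"; returns a dict with "pixels" (480x640x3 uint8, red, green, blue), "K" (3x3 intrinsics, pixels), "pose" (4x4, takes a point from camera to world coordinates). Camera axes: x right, y down, z forward; pixel columns grow to the right and rows downward; lengths in m; the calibration is good to about 2 mm. A picture is of the moment at which its call begins. There is no depth.
- finish_job(): hands the job in, once; it reports no verdict.
The state is a dict: "clock": time; "joint_pos": joint angles; "qd": joint speeds; "tau": joint torques, N m; "ee_pos": TCP position; "eef_rot": TCP orientation; "wrist_force": force on the tool from outside, world axes, zero at the start; "torque": the same for the moment, N m; "width": finger opening in m.
Only numpy, scipy, OpenCV 4.12 (cv2) and the standard library are available. Lean on these libraries where they do the work, as an engineer would, in place of code of your own. Each camera call takes 0.05 s, during which the arm holds its last target.

## Working session

There is one attempt and no reset: what is moved stays moved. The work goes in short steps, Python scripts to look and compute and a tool call to move; the robot and the scene stay as the last step left them, time stands still between calls to the robot, and variables do not carry over. Pictures are saved under pics/ and viewed, and the job is handed in when it is done.

Besides the shell and the picture viewer there is one more tool, called after "Emit:" by a JSON object that holds its "op" and its "data", one argument or row to a line. servo_tool: Moves the arm, as the interface text tells. Its arguments: {"type":"object","properties":{"commands":{"type":"array"},"force":{"type":"number"}},"required":["commands"]}

```bash
mkdir -p pics; cat > h.py <<'E'
import numpy as np, cv2
from bench import sense, cams, finish_job
def snap(n,f):
    d=cams.get_image(n); cv2.imwrite('pics/'+f,d['pixels'][:,:,::-1]); np.savez('pics/'+f+'.npz',K=d['K'],pose=d['pose'],px=d['pixels']); return d
def ray(d,u,v,z):
    K=np.array(d['K']);T=np.array(d['pose']); r=T[:3,:3]@np.linalg.solve(K,[u,v,1.]); o=T[:3,3]
    return o+r*(z-o[2])/r[2]
def proj(d,p):
    K=np.array(d['K']);T=np.array(d['pose']); q=K@(T[:3,:3].T@(np.array(p)-T[:3,3])); return q[:2]/q[2]
E
python3 - <<'E'
from h import *
for n in ['side','top','wrist']:
    d=snap(n,n+'0.png'); print(n,np.round(d['pose'],3).tolist(),np.round(d['K'],1).tolist())
s=sense(); print(s)
E
```

```text
side [[-0.99, -0.058, 0.131, 0.329], [-0.143, 0.481, -0.865, 1.252], [-0.013, -0.875, -0.484, 0.823], [0.0, 0.0, 0.0, 1.0]] [[528.4, 0.0, 319.3], [0.0, 528.4, 248.8], [0.0, 0.0, 1.0]]
top [[0.006, -0.983, 0.181, 0.328], [-1.0, -0.009, -0.018, -0.02], [0.019, -0.181, -0.983, 1.257], [0.0, 0.0, 0.0, 1.0]] [[484.9, 0.0, 311.3], [0.0, 484.9, 243.5], [0.0, 0.0, 1.0]]
wrist [[0.223, 0.942, 0.252, 0.065], [0.975, -0.215, -0.06, 0.601], [-0.002, 0.259, -0.966, 0.384], [0.0, 0.0, 0.0, 1.0]] [[379.3, 0.0, 315.5], [0.0, 379.3, 235.9], [0.0, 0.0, 1.0]]
{'clock': 0.15, 'joint_pos': array([ 1.29031940e+00,  9.16821875e-02,  1.23158061e+00, -3.31339958e-06,
        1.81978391e+00, -5.66856188e-02]), 'qd': array([ 0.00115513, -0.00199029, -0.0035914 ,  0.00011909, -0.00173217,
        0.00296589]), 'tau': array([ 1.38199161e-03, -4.47047961e+01, -4.06906486e+01,  6.99007139e-02,
        2.74321914e-02, -1.05215368e-04]), 'ee_pos': array([0.1330924 , 0.58483498, 0.22178503]), 'eef_rot': array([[-9.75062865e-01,  2.21928478e-01, -3.99417213e-04],
       [ 2.21928824e-01,  9.75061866e-01, -1.39812531e-03],
       [ 7.91726702e-05, -1.45190227e-03, -9.99998943e-01]]), 'wrist_force': array([-0.12934074,  0.57756558,  0.39804981]), 'torque': array([ 0.00318233, -0.0374892 ,  0.02711151]), 'width': 0.08780145207288462}
```

View pics/top0.png

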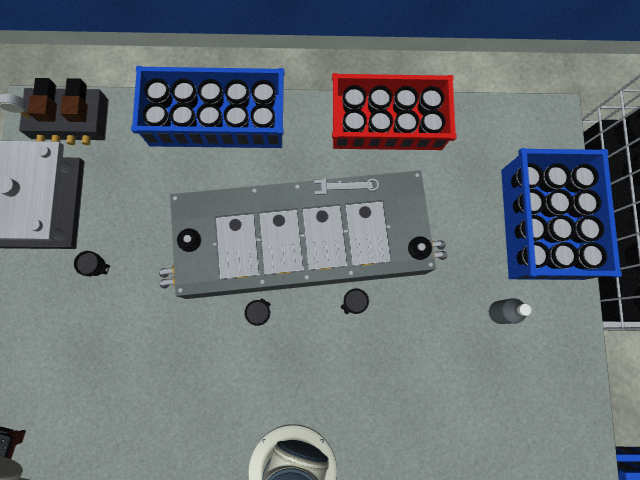

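View pics/side0.png

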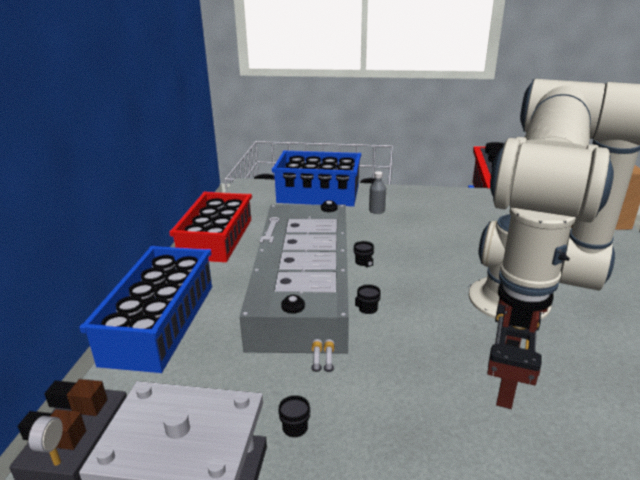

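The top view shows the duct turned slightly. The four finger marks are near (236,225), (279,221), (322,216) and (365,212), and the wrench lies behind covers 3 and 4. I'll refine these with segmentation.

```bash
python3 - <<'E'
from h import *
d=np.load('pics/top0.png.npz'); g=cv2.cvtColor(d['px'],cv2.COLOR_RGB2GRAY)
P=[]
for u,v in [(236,225),(279,221),(322,216),(365,212)]:
    w=g[v-9:v+10,u-9:u+10].astype(float); m=(w<105)
    n,l,st,c=cv2.connectedComponentsWithStats(m.astype(np.uint8)); k=1+np.argmax(st[1:,4]); cc=c[k]+[u-9,v-9]
    p=ray(d,cc[0],cc[1],0.105); P.append(p[:2]); print(cc,st[k],p.round(4))
P=np.array(P)
yl=np.array([159,53,-53,-159])/1000; X=np.c_[np.full(4,.042),yl]
# rigid fit
pc=P.mean(0);xc=X.mean(0);H=(X-xc).T@(P-pc);U,S,Vt=np.linalg.svd(H);R=Vt.T@np.diag([1,np.linalg.det(Vt.T@U.T)])@U.T
t=pc-R@xc; print('yaw',np.degrees(np.arctan2(R[1,0],R[0,0])),'org',t,'res',(P-(X@R.T+t))*1000)
np.savez('duct.npz',R=R,t=t)
for x,y in [(-.115,-.312),(.135,-.312),(.135,.312),(-.115,.312)]:
    print(proj(d,[*(R@[x,y]+t),.105]).round(1))
for i in range(4): print('mark',i+1,(R@X[i]+t).round(4),'r',np.hypot(*(R@X[i]+t)))
print('pt tool',R@[1,0])
for n,(u,v,z) in dict(a=(189,238,.127),b=(420,247,.127),w=(348,186,.11),ha=(258,311,.058),hb=(356,300,.058),wl=(315,187,.11),wr=(378,185,.11)).items():
    p=ray(d,u,v,z); print(n,p.round(3),'local',(R.T@(p[:2]-t)).round(3))
z=cv2.resize(d['px'][160:330,150:460,::-1],None,fx=2.5,fy=2.5,interpolation=cv2.INTER_CUBIC); cv2.imwrite('pics/zoom0.png',z)
E
```

```text
[234.99115044 224.33628319] [  2   3  13  12 113] [0.586  0.1453 0.105 ]
[278.46428571 220.09821429] [  3   3  12  12 112] [0.5976 0.0401 0.105 ]
[321.73394495 215.89908257] [  3   4  12  11 109] [ 0.6092 -0.0653  0.105 ]
[364.625      211.59821429] [  3   3  12  12 112] [ 0.6211 -0.1705  0.105 ]
yaw 6.334916003634659 org [ 0.56169589 -0.01723367] res [[ 0.07042727 -0.13533702]
 [-0.01863124  0.02664765]
 [-0.13190858 -0.02659924]
 [ 0.08011255  0.13528861]]
[435.8 268.5]
[420.7 169.7]
[169.5 193.6]
[175.1 295.4]
mark 1 [0.5859 0.1454] r 0.6036747390008614
mark 2 [0.5976 0.0401] r 0.5989337666438198
mark 3 [ 0.6093 -0.0653] r 0.6127741208182254
mark 4 [ 0.621  -0.1706] r 0.6439989048616034
pt tool [0.9938939  0.11034001]
a [0.547 0.249 0.127] local [0.015 0.267]
b [ 0.53  -0.298  0.127] local [-0.062 -0.276]
w [ 0.684 -0.13   0.11 ] local [ 0.109 -0.125]
ha [0.38  0.088 0.058] local [-0.169  0.125]
hb [ 0.408 -0.152  0.058] local [-0.167 -0.117]
wl [ 0.681 -0.048  0.11 ] local [ 0.115 -0.044]
wr [ 0.688 -0.204  0.11 ] local [ 0.105 -0.199]
```

View pics/zoom0.png

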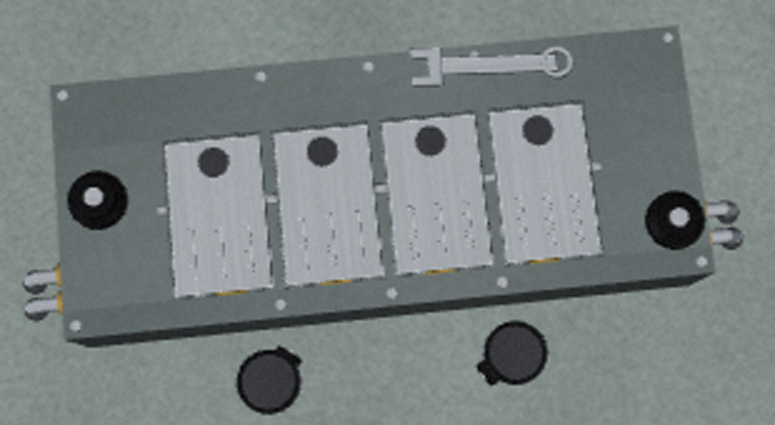

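The rigid fit has residuals under 0.2 mm, and the predicted deck corners match the picture. I'll shut the fingers and go above mark 1, turning 19° so the jaw axis lies along the duct.

Emit:
{"op": "servo_tool", "data": {
  "commands": [
    [[255, 32, -31, 0, 4], [255, 64, -62, 0, 8], [255, 96, -93, 0, 12], [255, 128, -124, 0, 16], [255, 160, -155, 0, 19]]
  ]
}}

```text
clock: 0.65
ee_pos: [0.294, 0.4284, 0.2215]
eef_rot: [[-0.994, -0.111, -0.0], [-0.111, 0.994, -0.002], [0.0, -0.002, -1.0]]
wrist_force: [-0.1, 0.9, -0.3]
width: 0.0511
```

Emit:
{"op": "servo_tool", "data": {
  "commands": [
    [[255, 32, -31, 0, 0], [255, 64, -62, 0, 0], [255, 96, -93, 0, 0], [255, 128, -124, 0, 0], [255, 160, -155, 0, 0]]
  ]
}}

```text
clock: 1.15
ee_pos: [0.4549, 0.2718, 0.2213]
eef_rot: [[-0.994, -0.111, -0.0], [-0.111, 0.994, -0.002], [0.0, -0.002, -1.0]]
wrist_force: [0.7, 0.6, -1.2]
width: 0.0115
```

Emit:
{"op": "servo_tool", "data": {
  "commands": [
    [[255, 33, -32, 0, 0], [255, 66, -64, 0, 0], [255, 98, -95, 0, 0], [255, 131, -127, -30, 0], [255, 131, -127, -70, 0]]
  ]
}}

```text
clock: 1.65
ee_pos: [0.5899, 0.1412, 0.1528]
eef_rot: [[-0.994, -0.106, 0.006], [-0.106, 0.994, -0.002], [-0.006, -0.003, -1.0]]
wrist_force: [-1.3, 0.4, -0.8]
width: 0.0004
```

Emit:
{"op": "servo_tool", "data": {
  "commands": [
    [[255, 0, 0, -15, 0], [255, 0, 0, -20, 0], [255, 0, 0, -25, 0]]
  ]
}}

```text
clock: 1.95
ee_pos: [0.5899, 0.1419, 0.129]
eef_rot: [[-0.994, -0.107, 0.007], [-0.107, 0.994, -0.002], [-0.007, -0.002, -1.0]]
wrist_force: [0.7, -0.7, 0.5]
width: 0.0006
```

```bash
python3 - <<'E'
from h import *
d=snap('top','t1.png'); d2=snap('side','s1.png'); s=sense(); print(s['clock'],s['ee_pos'],s['wrist_force'],s['width'])
a=d['pixels'][110:320,150:470,::-1]; b=d2['pixels'][150:360,190:510,::-1]
cv2.imwrite('pics/c1.png',cv2.resize(np.hstack([a,b]),None,fx=1.25,fy=1.25))
E
```

```text
2.05 [0.58993539 0.14215447 0.1293381 ] [-0.24237917  0.00457902  0.48048881] 0.0004913609437953634
```

View pics/c1.png

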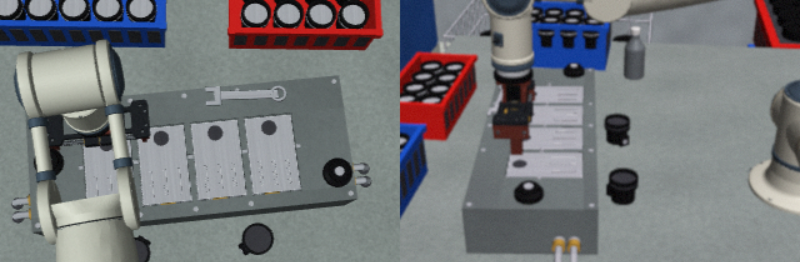

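The fingertip stands about 24 mm above mark 1. Next I'll correct the small offset and press gently.

Emit:
{"op": "servo_tool", "data": {
  "commands": [
    [[255, -4, 3, -8, 0], [255, -4, 3, -16, 0], [255, -4, 3, -21, 0], [255, -4, 3, -22, 0]]
  ]
}}

```text
clock: 2.45
ee_pos: [0.5854, 0.1452, 0.1063]
eef_rot: [[-0.994, -0.108, 0.007], [-0.108, 0.994, -0.002], [-0.006, -0.003, -1.0]]
wrist_force: [-0.3, 0.8, 0.7]
width: 0.0003
```

Emit:
{"op": "servo_tool", "data": {
  "commands": [
    [[255, 0, 0, -1, 0], [255, 0, 0, -2, 0], [255, 0, 0, -3, 0]]
  ]
}}

```text
clock: 2.75
ee_pos: [0.5856, 0.1452, 0.1042]
eef_rot: [[-0.994, -0.107, 0.007], [-0.108, 0.994, -0.002], [-0.007, -0.003, -1.0]]
wrist_force: [-1.7, -1.9, 4.8]
width: 0.0006
```

Emit:
{"op": "servo_tool", "data": {
  "commands": [
    [[255, 0, 0, -1, 0], [255, 0, 0, -2, 0], [255, 0, 0, -3, 0]]
  ]
}}

```text
clock: 3.05
ee_pos: [0.5856, 0.1452, 0.1016]
eef_rot: [[-0.994, -0.107, 0.008], [-0.107, 0.994, -0.002], [-0.008, -0.002, -1.0]]
wrist_force: [-2.1, -0.3, 5.2]
width: 0.0003
```

Emit:
{"op": "servo_tool", "data": {
  "commands": [
    [[255, 0, 0, -1, 0], [255, 0, 0, -2, 0], [255, 0, 0, -3, 0]]
  ]
}}

```text
clock: 3.35
ee_pos: [0.5856, 0.1452, 0.0985]
eef_rot: [[-0.994, -0.107, 0.008], [-0.107, 0.994, -0.002], [-0.007, -0.002, -1.0]]
wrist_force: [-2.7, -0.4, 4.7]
width: 0.0002
```

Cover 1 yields steadily under about 5 N, now more than 6 mm down, so this is the free one. I'll press its tail well down and ease inward as it turns.

Emit:
{"op": "servo_tool", "data": {
  "commands": [
    [[255, -1, 0, -4, 0], [255, -3, 0, -8, 0], [255, -5, -1, -12, 0], [255, -7, -1, -16, 0]]
  ]
}}

```text
clock: 3.75
ee_pos: [0.5796, 0.1445, 0.0831]
eef_rot: [[-0.994, -0.107, 0.011], [-0.107, 0.994, -0.001], [-0.011, -0.002, -1.0]]
wrist_force: [0.5, 0.5, 6.0]
width: 0.0005
```

Emit:
{"op": "servo_tool", "data": {
  "commands": [
    [[255, -1, 0, -4, 0], [255, -2, 0, -8, 0], [255, -3, 0, -12, 0], [255, -3, 0, -15, 0]]
  ]
}}

```text
clock: 4.15
ee_pos: [0.5771, 0.1445, 0.0679]
eef_rot: [[-0.994, -0.107, 0.012], [-0.107, 0.994, -0.001], [-0.012, -0.002, -1.0]]
wrist_force: [1.2, 0.5, 3.9]
width: 0.0002
```

```bash
python3 - <<'E'
from h import *
d2=snap('side','s2.png'); s=sense(); print(s['clock'],s['ee_pos'],s['wrist_force'],s['width'])
b=d2['pixels'][170:350,210:450,::-1]
cv2.imwrite('pics/c2.png',cv2.resize(b,None,fx=3.2,fy=3.2,interpolation=cv2.INTER_CUBIC))
E
```

```text
4.2 [0.57675483 0.1444611  0.06724335] [1.5489685 0.2247736 2.9705373] 0.00028326525132729783
```

View pics/c2.png

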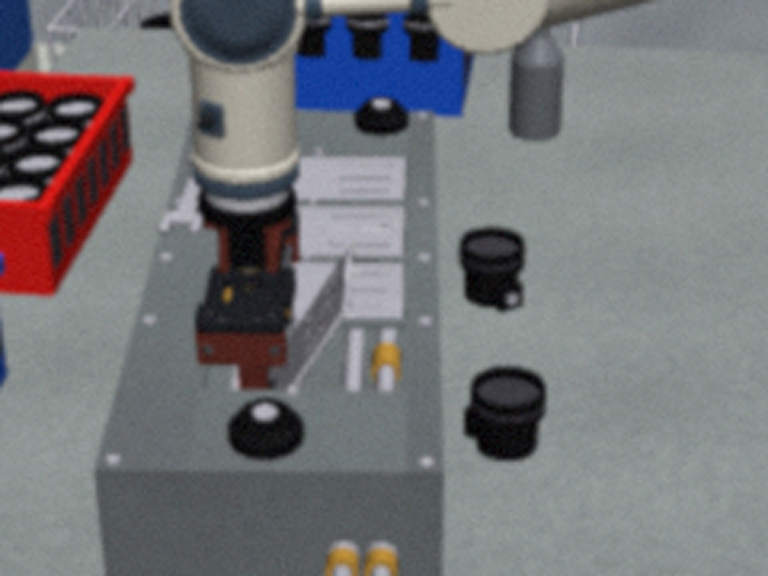

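The side view shows cover 1's leaf raised to roughly 1 rad: pivot end near zoom pixel (292,388), free edge near (348,255), covers 2–4 flat. Tip depth (37 mm) agrees with that angle. I'll go up and over to the robot's side.

Emit:
{"op": "servo_tool", "data": {
  "commands": [
    [[255, 0, 0, 20, 0], [255, 0, 0, 55, 0], [255, 0, 0, 95, 0], [255, 0, 0, 135, 0], [255, 0, 0, 158, 0]]
  ]
}}

```text
clock: 4.7
ee_pos: [0.577, 0.1446, 0.228]
eef_rot: [[-0.994, -0.107, 0.013], [-0.107, 0.994, -0.0], [-0.013, -0.002, -1.0]]
wrist_force: [0.7, -0.1, -0.6]
width: 0.0008
```

Emit:
{"op": "servo_tool", "data": {
  "commands": [
    [[255, -35, -4, 0, 0], [255, -75, -8, 0, 0], [255, -112, -12, 0, 0], [255, -112, -12, 0, 0]]
  ]
}}

```text
clock: 5.1
ee_pos: [0.4619, 0.1324, 0.2274]
eef_rot: [[-0.994, -0.108, 0.011], [-0.108, 0.994, -0.001], [-0.011, -0.002, -1.0]]
wrist_force: [1.0, -0.1, 1.2]
width: 0.0004
```

```bash
python3 - <<'E'
from h import *
d2=snap('side','s3.png'); s=sense(); print(s['clock'],s['ee_pos'],s['wrist_force'],s['eef_rot'].round(3).tolist())
q=np.load('duct.npz'); print('local',q['R'].T@(s['ee_pos'][:2]-q['t']))
for th in (.8,.9,1.,1.1):
  print(th,[proj(d2,[*(q['R']@[-.085*np.cos(th),y]+q['t']),.1025+.085*np.sin(th)]).round(1).tolist() for y in (.205,.113)])
b=d2['pixels'][170:350,210:450,::-1]
cv2.imwrite('pics/c3.png',cv2.resize(b,None,fx=3.2,fy=3.2,interpolation=cv2.INTER_CUBIC))
E
```

```text
5.15 [0.46372478 0.13249883 0.22751911] [-0.25399112  0.19920087  0.52216803] [[-0.994, -0.108, 0.013], [-0.108, 0.994, -0.0], [-0.013, -0.002, -1.0]]
local [-0.0808514   0.15962836]
0.8 [[324.2, 270.7], [325.1, 251.9]]
0.9 [[321.5, 268.7], [322.6, 250.0]]
1.0 [[318.6, 266.9], [319.8, 248.3]]
1.1 [[315.5, 265.4], [316.9, 246.8]]
```

View pics/c3.png

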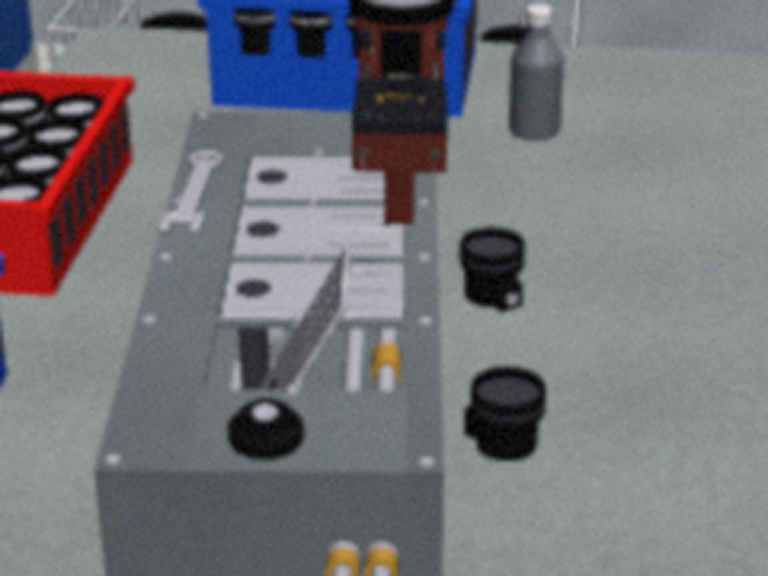

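The leaf holds its angle by itself: its edge projects to about 1.05 rad. I'll lower on the robot's side, then push slowly along the duct's +x.

Emit:
{"op": "servo_tool", "data": {
  "commands": [
    [[255, 0, 0, -30, 0], [255, 0, 0, -60, 0], [255, 0, 0, -78, 0], [255, 8, 1, -78, 0], [255, 16, 2, -78, 0]]
  ]
}}

```text
clock: 5.65
ee_pos: [0.4809, 0.1346, 0.1494]
eef_rot: [[-0.994, -0.108, 0.012], [-0.108, 0.994, -0.001], [-0.012, -0.002, -1.0]]
wrist_force: [0.3, -0.3, 0.4]
width: 0.0004
```

Emit:
{"op": "servo_tool", "data": {
  "commands": [
    [[255, 5, 0, 0, 0], [255, 10, 1, 0, 0], [255, 15, 1, 0, 0], [255, 20, 2, 0, 0], [255, 25, 3, 0, 0]]
  ]
}}

```text
clock: 6.15
ee_pos: [0.5064, 0.1376, 0.1498]
eef_rot: [[-0.994, -0.108, 0.013], [-0.108, 0.994, -0.001], [-0.013, -0.002, -1.0]]
wrist_force: [-2.5, 0.2, 1.8]
width: 0.0003
```

Emit:
{"op": "servo_tool", "data": {
  "commands": [
    [[255, 5, 1, 0, 0], [255, 9, 1, 0, 0], [255, 13, 1, 0, 0], [255, 17, 2, 0, 0], [255, 21, 2, 0, 0]]
  ]
}}

```text
clock: 6.65
ee_pos: [0.5277, 0.1398, 0.1497]
eef_rot: [[-0.994, -0.108, 0.013], [-0.108, 0.994, -0.0], [-0.012, -0.002, -1.0]]
wrist_force: [-1.3, 1.7, 1.2]
width: 0.0002
```

Emit:
{"op": "servo_tool", "data": {
  "commands": [
    [[255, 2, 0, 0, 0], [255, 4, 0, 0, 0], [255, 6, 1, 0, 0], [255, 6, 1, 0, 0]]
  ]
}}

```text
clock: 7.05
ee_pos: [0.5339, 0.1405, 0.1496]
eef_rot: [[-0.994, -0.108, 0.013], [-0.108, 0.994, -0.001], [-0.012, -0.002, -1.0]]
wrist_force: [-0.7, -1.4, 0.1]
width: 0.0006
```

```bash
python3 - <<'E'
from h import *
d2=snap('side','s4.png'); s=sense(); print(s['clock'],s['ee_pos'],s['wrist_force'])
q=np.load('duct.npz'); print('local',q['R'].T@(s['ee_pos'][:2]-q['t']))
for th in (1.3,1.4,1.5,1.57,1.65):
  print(th,[proj(d2,[*(q['R']@[-.085*np.cos(th),y]+q['t']),.1025+.085*np.sin(th)]).round(1).tolist() for y in (.205,.113)])
b=d2['pixels'][170:350,210:450,::-1]
cv2.imwrite('pics/c4.png',cv2.resize(b,None,fx=3.2,fy=3.2,interpolation=cv2.INTER_CUBIC))
E
```

```text
7.1 [0.53386749 0.14053416 0.14958337] [ 0.24577589 -1.41065505 -0.08396371]
local [-0.01025037  0.15987508]
1.3 [[308.8, 263.1], [310.6, 244.7]]
1.4 [[305.3, 262.4], [307.3, 244.0]]
1.5 [[301.8, 262.0], [304.0, 243.6]]
1.57 [[299.3, 262.0], [301.6, 243.5]]
1.65 [[296.4, 262.0], [299.0, 243.6]]
```

View pics/c4.png

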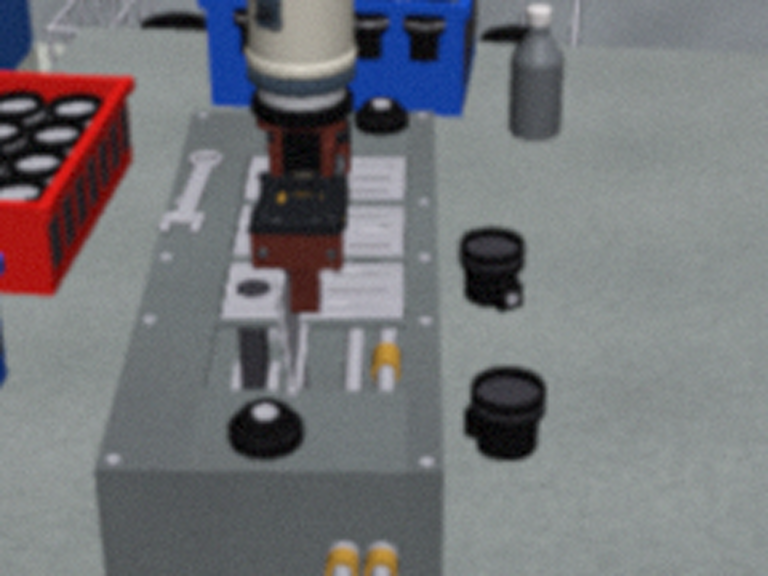

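The leaf looks upright: its near top corner sits at about zoom (280,300), or px (297,264), which is about 1.6 rad. I'll back off and check that it stands by itself.

Emit:
{"op": "servo_tool", "data": {
  "commands": [
    [[255, -4, 0, 0, 0], [255, -15, -2, 0, 0], [255, -35, -4, 0, 0], [255, -60, -7, 15, 0], [255, -80, -9, 50, 0]]
  ]
}}

```text
clock: 7.6
ee_pos: [0.4514, 0.1312, 0.1966]
eef_rot: [[-0.994, -0.108, 0.007], [-0.108, 0.994, -0.002], [-0.006, -0.003, -1.0]]
wrist_force: [0.8, 1.1, 0.2]
width: 0.0005
```

Emit:
{"op": "servo_tool", "data": {
  "commands": [
    [[255, -15, 0, 30, 0], [255, -30, 0, 60, 0], [255, -30, 0, 60, 0], [255, -30, 0, 60, 0]]
  ]
}}

```text
clock: 8.0
ee_pos: [0.4217, 0.1313, 0.257]
eef_rot: [[-0.994, -0.108, 0.009], [-0.108, 0.994, -0.001], [-0.009, -0.002, -1.0]]
wrist_force: [0.1, -0.6, -1.0]
width: 0.0002
```

```bash
python3 - <<'E'
from h import *
d2=snap('side','s5.png'); d=snap('top','t5.png'); s=sense(); print(s['clock'],s['ee_pos'],s['wrist_force'],abs(s['qd']).max())
b=d2['pixels'][170:350,210:450,::-1]
cv2.imwrite('pics/c5.png',cv2.resize(b,None,fx=3.2,fy=3.2,interpolation=cv2.INTER_CUBIC))
E
```

```text
8.1 [0.42136619 0.1311365  0.25486187] [-0.28197756  0.83732948 -0.41358191] 0.014917360764177424
```

View pics/c5.png

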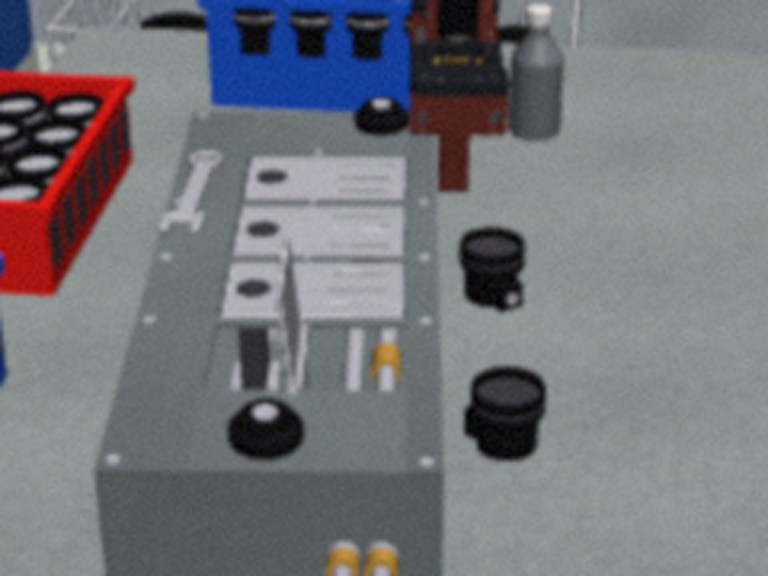

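View pics/t5.png

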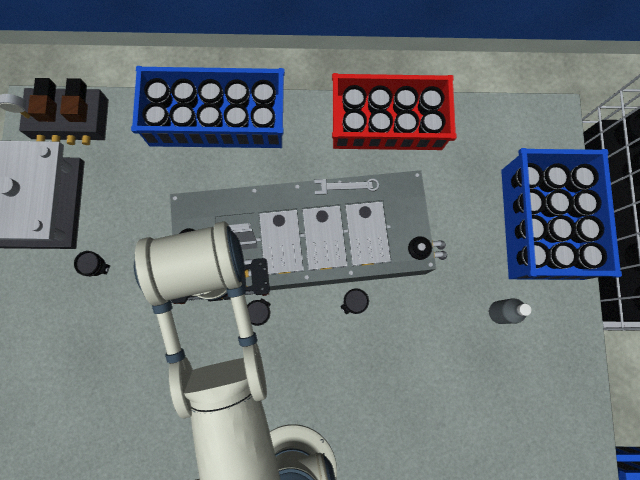

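The leaf stands by itself: its top edge is at zoom (283–290, 300–243), px about 298–301, or roughly 1.6 rad. Covers 2–4 are flat, and the end caps, wrench, housings and bottle are where they were. The arm is clear, so I'll hand in.

```bash
python3 -c "
from bench import finish_job
print(finish_job())"
```

```text
the job is handed in; nothing more can be done
None
```

The job is handed in: cover 1 (leftmost) was the one with its catch undone, and it now stands open by itself at about 1.6 rad.

- **Finding it:** I pressed cover 1's finger mark first. It gave way steadily under about 5 N, past the 2 mm a caught cover allows, so I did not press covers 2 to 4.
- **Opening it:** I pressed the tail about 37 mm below the deck, which raised the leaf to about 1 rad. Then I pushed the leaf over slowly from the robot's side. Wrist force stayed around 6 N or less in every reading.
- **Last checks:** After I backed off, the side view showed the leaf still upright and the other three covers flat. The bystanders I could see were where they had been. The arm hid the left end cap in the last top view, but the side view showed it in place. The arm was clear of everything at about 8 s on the clock.
- **Limits:** The angles are read from the camera images, to roughly ±0.05 rad. None of the checks failed or disagreed.

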